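# Nip a brass valve body in a fixture with a sunken knob

## Robot

A 7-joint arm with a two-finger parallel gripper is mounted at the origin on the work surface. World frame = base frame: x ahead of the robot, y to its left, z up, the work surface at z = 0. Lengths are in mm, angles in rad, forces in N, time in s.
With the tool pointing down it reaches from about 425 to 800 mm from the base axis. Payload 8.3 kg.
Tool frame: the origin (TCP) lies on the centre line of the jaws, within the pads' length; the fingertips stand 14 mm ahead of it and the grasp point (between the pads) lies 5 mm behind it; z points along the fingers, y is the line along which they close (so a half turn about z gives the same grasp; the last joint's range is limited). The gripper opens to 85 mm and grips with 20 to 120 N. Pads are 22 mm wide; open, the fingers measure 114 mm over their backs; the gripper's body (76 mm by 85 mm) begins 54 mm behind the grasp point. The pads swing forward as they close: fully open they stand 13 mm farther back than shut.
Start: joints at [1.13, 0.383, 0.016, 1.37, -0.006, 1.388, -0.046], TCP at [230.582, -580.892, 245.279] pointing down, gripper open.
Joint ranges: [-2.95, 2.95], [-0.25, 2.06], [-1.52, 1.56], [0.18, 2.33], [-1.44, 4.58], [0.02, 2.06], [-3.01, 3.01]. Speed limits (rad/s): [2.39, 2.39, 3.01, 3.01, 3.14, 3.14, 3.14].

## Interface

Orientations are given as a unit quaternion [x, y, z, w].
In Python, from workcell import ctrl gives the robot as it stands. The module is installed in compiled form; this text tells all that it offers.
- The arm moves only by the tool apply_moves, never from a script. Its argument "targets" is a list of rows, each an object with "delta_pos": the shift along the tool's x, y, z in m, a list of three; "rotation": the turn, a rotation vector about the tool's x, y, z in rad, a list of three; "jaw": the finger opening in m, from 0 to 0.0854. In form: [{"delta_pos": [dx, dy, dz], "rotation": [rx, ry, rz], "jaw": jaw}, ...]. A call has 1 to 12 rows; each row shifts and turns the commanded pose from where the row before left it, along the tool's axes as they then stand; what a row does not reach is not made up. A row lasts 1/10 s, in which the tool goes at most 50 mm and 8.59 degrees, less where a joint would pass 70% of its speed; a pose out of reach is approached as far as the arm can. A call is refused whole if a number of a shift passes 0.05 or a number of a turn 0.15, either way. A call with a gripper value outside its range is refused whole. The fingers move at their own pace and stop on an object; the grip force is fixed at half the most. Time passes only in rows, so rows that do not move let the fingers close. It gives the time, the measured TCP pose, the force, the opening and the grip force at its end, in the units of the state.
- ctrl.get_obs(): the state, without advancing time (a new reading comes with each control period).
- ctrl.grab_frame(name): name is "scene" or "top"; returns a dict with "frame" (400x640x3 uint8, blue, green, red), "camera_matrix" (3x3 intrinsics, pixels), "rvec" (rotation vector, rad) and "tvec" (3), from world to camera coordinates, as OpenCV has them. Camera axes: x right, y down, z forward; pixel columns grow to the right and rows downward; lengths in mm; the calibration is good to about 2 mm. A picture is of the moment at which its call begins. There is no depth.
- ctrl.job_done(): hands the job in; it is judged then, once.
The state is a dict: "clock": time; "joint_positions": joint angles; "qvel": joint speeds; "joint_efforts": joint torques, N m; "tool_pos": TCP position; "tcp_rot": TCP orientation; "contact_force": force on the tool from outside, world axes, zero at the start; "ft_torque": the same for the moment, N m; "opening": finger opening in mm; "grip_force": force on a finger pad.
Only numpy, scipy, OpenCV 4.12 (cv2) and the standard library are available. Lean on these libraries where they do the work, as an engineer would, in place of code of your own. Each camera call takes 0.05 s, during which the arm holds its last target. There are 200 camera calls.

## Task

Stand the brass valve body upright and square between the open jaws of the holding fixture and let go of it. Then turn the knob down in its well clockwise, feeling for the grip, until the red pad holds the valve body with about 12 N (never 30), and leave it clamped. Never press on the fixture's body with more than 20 N, and leave the other things on the bench alone.

Things in the scene. Friction and masses are not known exactly. Their poses are not given: they have to be found in the camera images.
- fixture: fixture bolted to the bench. Origin on the bench; x, y along its edges. Grey base plate 100 (x) by 225 (y from -125 to 100), top z 12. Aluminium block 86 by 86 at y -75, top z 52; round well in it 64 wide, floor z 16. Valve place on the plate: x 0, y 26, between red pad and dark fixed back stop (56 by 20, top z 42), whose face is at y 47 to 53, differing each time: find it by feel
- valve: loose brass valve body, about 0.3 kg, standing upright on the bench: block 36 by 36 by 30 high, above it a square neck 20 by 20 from z 30 to z 58, flats parallel to the block. Origin: centre of the underside, z up along the neck. Grip it by the neck; any of its four sides may face the pad
- jaw: moving steel jaw with a sprung red pad (46 wide, top 25 above this origin). Origin at mid width, in the plane of the unloaded pad's face, 12.5 above the bench. It slides to the fixture's +y, 8 mm per rad of knob, from fixture y 0 at knob 0. Once the valve body meets the back stop the pad yields into the jaw, 5 N per mm, at most 6 mm
- knob_grip (a point): on the knob's axis, at the top of its black grip bar, 42 above the bench, 10 below the well's rim (fixture x 0, y -75); turns with the knob. Bar 36 long (own x), 13 wide (own y), flat sides from z 21 to 42, white line on its -x half; below it a disc 38 wide, top z 21. Fingers straddle the 13 mm width inside the 64 mm well
- knob (a joint): knob angle, rad, 0 to 4, growing clockwise seen from above; starts at 0 to 0.3; bar along the fixture's x at 0. Clockwise closes the jaw. Turning freely takes about 0.2 N m; it stays where left. Gripping adds 0.008 N m per newton on the valve body. Free travel before the grip 1.0 to 2.2 rad, different each time, so regrasp as needed
- meter: bystander: orange multimeter lying flat, 85 by 165 by 36
- basket: bystander: steel filter basket, 62 wide, 28 high
- gasket: bystander: black rubber ring, 72 wide, 9 high
- driver: bystander: screwdriver with red handle, lying on the bench

How it is judged:
By the outcome, as a careful person would: the job done as asked, in the order asked, and still so for the second after the job is handed in, with the robot touching nothing.
It also fails if it takes over 72 s, if anything falls off the work surface, if the arm or the gripper's body presses on something with over 40 N, if the wrist force passes 120 N, or if a joint passes its speed limit or range.

## Working session

There is one attempt and no reset: what is moved stays moved. The work goes in short steps, Python scripts to look and compute and a tool call to move; the robot and the scene stay as the last step left them, time stands still between calls to the robot, and variables do not carry over. Pictures are saved under pics/ and viewed, at most 10 in all, crops included, and the job is handed in when it is done.

Besides the shell and the picture viewer there is one more tool, called after "Request:" as name([rows], argument=value, ...), one row to a line, values as JSON. apply_moves: Moves the arm, as the interface text tells. Its arguments: {"type":"object","properties":{"targets":{"type":"array","items":{"type":"object","properties":{"delta_pos":{"type":"array","items":{"type":"number"}},"rotation":{"type":"array","items":{"type":"number"}},"jaw":{"type":"number"}}}}},"required":["targets"]}

```bash
mkdir -p pics
python3 - <<'E'
from workcell import ctrl
import cv2,pickle
d={}
for n in("scene","top"):
    f=ctrl.grab_frame(n);d[n]=f;cv2.imwrite(f"pics/{n}0.png",f["frame"])
    print(n,f["camera_matrix"],f["rvec"],f["tvec"])
pickle.dump(d,open("f0.pkl","wb"))
print(ctrl.get_obs())
E
```

```text
scene [[490.50855318   0.         313.21769442]
 [  0.         490.50855318 200.487023  ]
 [  0.           0.           1.        ]] [ 1.13964801  2.19235276 -1.10574047] [ 231.01549674 -274.87381459 1584.5508725 ]
top [[506.07132384   0.         322.61188619]
 [  0.         506.07132384 205.55836862]
 [  0.           0.           1.        ]] [ 2.18626379 -2.17450606  0.06454705] [ 137.68949155  600.30113296 1119.14597995]
{'clock': 0.1, 'joint_positions': array([ 1.13009412,  0.38419775,  0.01638337,  1.37106107, -0.00631326,
        1.38819684, -0.04647469]), 'qvel': array([-0.00034861, -0.00052984, -0.00186707, -0.00222028, -0.00014669,
        0.00098613, -0.0011521 ]), 'joint_efforts': array([ 3.66326756e-03, -6.29134297e+01,  8.47950373e-01, -3.72758532e+01,
        1.68158370e-02,  1.04830612e-02, -2.43546793e-05]), 'tool_pos': array([ 230.4239051 , -580.50625663,  244.34624555]), 'tcp_rot': array([ 9.82203404e-01,  1.87818131e-01, -1.79473825e-04, -8.89085439e-04]), 'contact_force': array([-0.68106061, -0.40231247,  0.14740595]), 'ft_torque': array([0.01326673, 0.05227405, 0.0481031 ]), 'grip_force': 0.0, 'opening': 85.61922138629126}
```

View pics/scene0.png

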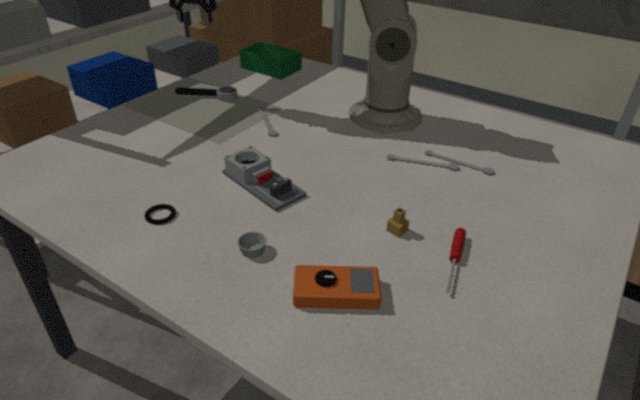

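View pics/top0.png

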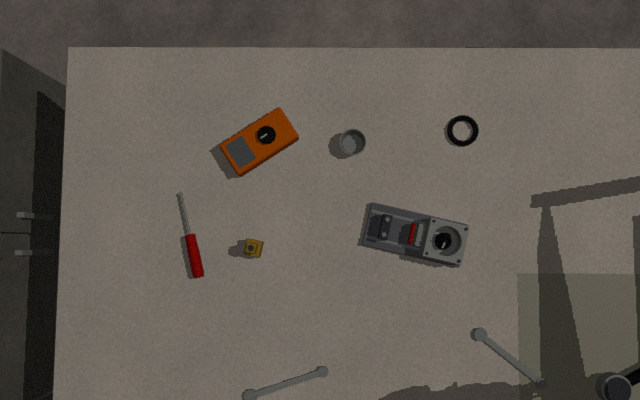

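The scene view shows the fixture around (262,178) and the brass valve at (398,224). In the top view the fixture is at (415,235) with its knob at (443,241) and the valve at (253,247). Next I'll enlarge both and measure.

```bash
cat > h.py <<'E'
import numpy as np,cv2
from scipy.spatial.transform import Rotation as R
def ray(f,px,z):
    K,r,t=f["camera_matrix"],cv2.Rodrigues(np.array(f["rvec"],float))[0],np.array(f["tvec"],float).ravel()
    u=cv2.undistortPoints(np.array([[px]],float),K,None)[0,0]
    d=r.T@np.array([u[0],u[1],1]);c=-r.T@t
    return c+d*(z-c[2])/d[2]
def proj(f,P):
    return cv2.projectPoints(np.array(P,float).reshape(-1,1,3),np.array(f["rvec"],float),np.array(f["tvec"],float),f["camera_matrix"],None)[0][:,0]
E
python3 - <<'E'
import pickle;from h import *
d=pickle.load(open("f0.pkl","rb"))
T=d["top"];S=d["scene"]
a=cv2.resize(T["frame"][195:275,350:480],None,fx=6,fy=6,interpolation=cv2.INTER_CUBIC)[:,:780]
b=cv2.resize(T["frame"][232:264,225:275],None,fx=10,fy=10,interpolation=cv2.INTER_CUBIC)
b=b[:120*2] if 0 else b
cv2.imwrite("pics/fx.png",a)
c=cv2.resize(S["frame"][203:243,380:420],None,fx=8,fy=8,interpolation=cv2.INTER_CUBIC)
b=b[:320];cv2.imwrite("pics/vl.png",np.hstack([b[:, :480],c]))
for n,f in d.items():
    im=f["frame"].astype(int);hsv=cv2.cvtColor(f["frame"],cv2.COLOR_BGR2HSV)
    for nm,lo,hi in(("brass",(15,100,40),(30,255,255)),("red",(0,150,50),(6,255,255))):
        m=cv2.inRange(hsv,lo,hi)
        for k in cv2.findContours(m,0,1)[0]:
            if cv2.contourArea(k)>15: print(n,nm,cv2.contourArea(k),cv2.minAreaRect(k))
E
```

```text
scene brass 274.5 ((633.0, 258.0), (52.0, 12.0), 90.0)
scene brass 337.5 ((397.7308044433594, 223.1538848876953), (20.093626022338867, 25.675188064575195), 7.125016689300537)
scene brass 3964.0 ((31.01679229736328, 105.44673156738281), (69.82646179199219, 78.28370666503906), 73.81079864501953)
scene brass 5699.5 ((259.5, 31.5), (63.0, 143.0), 90.0)
scene red 233.0 ((457.4823303222656, 244.82940673828125), (10.195732116699219, 32.43111038208008), 12.528807640075684)
scene red 66.5 ((264.79510498046875, 177.05609130859375), (7.7525763511657715, 16.482955932617188), 65.224853515625)
top brass 253.0 ((252.94705200195312, 247.4882354736328), (17.67983627319336, 16.161319732666016), 12.528807640075684)
top red 403.5 ((193.8536376953125, 255.31704711914062), (43.721736907958984, 11.035199165344238), 77.90524291992188)
top red 37.5 ((411.6471252441406, 232.9117889404297), (3.152963161468506, 20.372989654541016), 14.03624439239502)
```

View pics/fx.png

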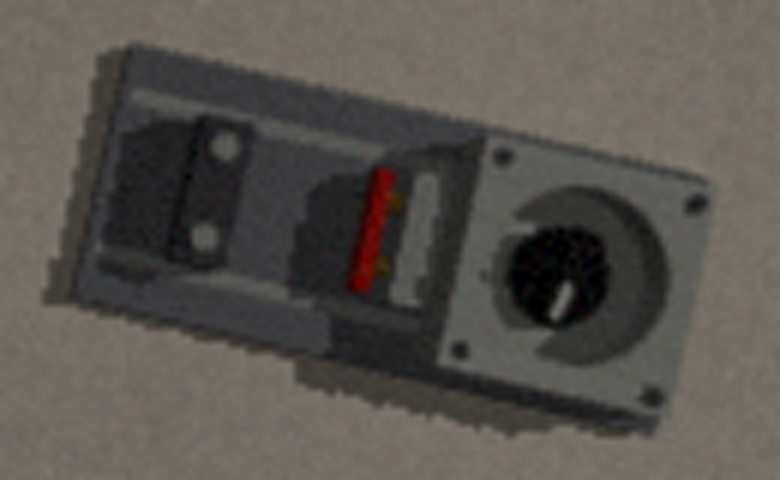

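View pics/vl.png

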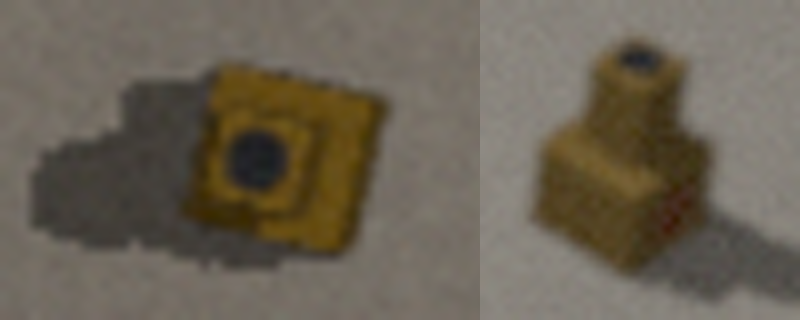

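The fixture crop shows the block-top corners, knob and pad, and the white line points toward fixture -x (image down). The valve crop shows the neck hole at about (250.3,247.5) in the top image and (399.3,209.6) in the scene image.

Run:
```python
import pickle;from h import *
np.set_printoptions(precision=1,suppress=True)
d=pickle.load(open("f0.pkl","rb"));T=d["top"];S=d["scene"]
q=lambda x,y,s,ox,oy:((x+.5)/s-.5+ox,(y+.5)/s-.5+oy)
print("cam",ray(T,(320,200),0))
C=[ray(T,q(x,y,6,350,195),52) for x,y in((485,137),(712,185),(660,418),(438,365))]
B=[ray(T,q(x,y,6,350,195),52) for x,y in((503,157),(697,205),(652,397),(460,350))]
P=[ray(T,q(x,y,6,350,195),12) for x,y in((130,45),(78,302))]
print(np.array(C),np.mean(C,0),np.mean(B,0),[np.linalg.norm(C[i]-C[i-1]) for i in range(4)]);print(np.array(P))
for X in(C,B):
  for a,b in((X[1],X[0]),(X[2],X[3])): print("fix y dir",np.degrees(np.arctan2(*(b-a)[1::-1])))
  for a,b in((X[3],X[0]),(X[2],X[1])): print("fix x dir",np.degrees(np.arctan2(*(b-a)[1::-1])))
print("plate",np.degrees(np.arctan2(*(P[0]-P[1])[1::-1])),np.linalg.norm(P[0]-P[1]), (P[0]+P[1])/2)
print("neck T,S",ray(T,q(258,160,10,225,232),58),ray(S,q(158,57,8,380,203),58))
V=[ray(T,q(x,y,10,225,232),30) for x,y in((215,65),(385,100),(350,252))]
print(np.array(V),(V[0]+V[2])/2,[np.linalg.norm(V[i+1]-V[i]) for i in(0,1)],[np.degrees(np.arctan2(*(V[i+1]-V[i])[1::-1])) for i in(0,1)])
print("red T",ray(T,(411.6,232.9),37.5),"S",ray(S,(264.8,175),37.5))
print("knob line", ray(T,q(562,300,6,350,195),42),"stop top", ray(T,q(215,190,6,350,195),42))
# scene: block well centre
print("knobS",ray(S,(246,156.5),52))
```

```text
cam [613.9 147.2   0. ]
[[ 572.6  -95.2   52. ]
 [ 555.6 -177.5   52. ]
 [ 471.2 -157.5   52. ]
 [ 489.8  -77.5   52. ]] [ 522.3 -126.9   52. ] [ 521.9 -128.5   52. ] [np.float64(84.69671799076065), np.float64(83.95259222135593), np.float64(86.71143046983978), np.float64(82.13091878280179)]
[[608.7  30.5  12. ]
 [511.5  50.2  12. ]]
fix y dir 78.29106935419797
fix y dir 76.90772067085352
fix x dir -12.100978020081254
fix x dir -13.31158773832769
fix y dir 76.32345865581445
fix y dir 76.56851422406295
fix x dir -13.032406654935755
fix x dir -13.9021327557248
plate -11.436432961450576 99.14417753278205 [560.1  40.4  12. ]
neck T,S [504.7 297.1  58. ] [502.2 296.2  58. ]
[[525.4 311.3  30. ]
 [517.8 273.2  30. ]
 [484.1 280.5  30. ]] [504.7 295.9  30. ] [np.float64(38.846980311560834), np.float64(34.57079792843239)] [np.float64(-101.239944586058), np.float64(167.76570787096244)]
red T [538.8 -56.4  37.5] S [543.  -52.6  37.5]
knob line [ 513.5 -124.9   42. ] stop top [553.1   1.9  42. ]
knobS [ 520.5 -132.5   52. ]
```

Request:
apply_moves([
  {"rotation":[0,0,-0.14]},
  {"rotation":[0,0,-0.14]},
  {"rotation":[0,0,-0.14]},
  {"rotation":[0,0,-0.14]},
  {"rotation":[0,0,-0.14]},
  {"rotation":[0,0,-0.14]},
  {"rotation":[0,0,-0.14]},
])

```text
invalid input at $.targets[0]: expected keys delta_pos, rotation, jaw
```

Request:
apply_moves([
  {"delta_pos":[0.0417,0.0196,0]},
  {"delta_pos":[0.0417,0.0196,0]},
  {"delta_pos":[0.0417,0.0196,0]},
  {"delta_pos":[0.0417,0.0196,0]},
  {"delta_pos":[0.0417,0.0196,0]},
  {"delta_pos":[0.0417,0.0196,0]},
  {"delta_pos":[0.0417,0.0196,0]},
  {"delta_pos":[0.0417,0.0196,0]},
  {"delta_pos":[0.0417,0.0196,0]},
])

```text
invalid input at $.targets[0]: expected keys delta_pos, rotation, jaw
```

Request:
apply_moves([
  {"delta_pos":[0.045,-0.0075,0]},
  {"delta_pos":[0.045,-0.0075,0]},
  {"delta_pos":[0.045,-0.0075,0]},
  {"delta_pos":[0.045,-0.0075,0]},
  {"delta_pos":[0.045,-0.0075,0]},
  {"delta_pos":[0.045,-0.0075,0]},
  {"delta_pos":[0.045,-0.0075,0]},
  {"delta_pos":[0.045,-0.0075,0]},
  {"delta_pos":[0.045,-0.0075,0]},
  {"delta_pos":[0.045,-0.0075,0]},
  {"delta_pos":[0.045,-0.0075,0]},
  {"delta_pos":[0,0,0]},
])

```text
invalid input at $.targets[0]: expected keys delta_pos, rotation, jaw
```

Request:
apply_moves([
  {"delta_pos":[0,0,0],"rotation":[0,0,-0.14],"jaw":0.085},
  {"delta_pos":[0,0,0],"rotation":[0,0,-0.14],"jaw":0.085},
  {"delta_pos":[0,0,0],"rotation":[0,0,-0.14],"jaw":0.085},
  {"delta_pos":[0,0,0],"rotation":[0,0,-0.14],"jaw":0.085},
  {"delta_pos":[0,0,0],"rotation":[0,0,-0.14],"jaw":0.085},
  {"delta_pos":[0,0,0],"rotation":[0,0,-0.14],"jaw":0.085},
  {"delta_pos":[0,0,0],"rotation":[0,0,-0.14],"jaw":0.085},
])

```text
clock: 0.8
tool_pos: [230.4, -580.6, 244.7]
tcp_rot: [0.776, 0.63, 0.0, -0.001]
contact_force: [-0.5, -0.6, -0.4]
opening: 85.3
grip_force: 0.0
```

Request:
apply_moves([
  {"delta_pos":[0.0417,0.0196,0],"rotation":[0,0,0],"jaw":0.085},
  {"delta_pos":[0.0417,0.0196,0],"rotation":[0,0,0],"jaw":0.085},
  {"delta_pos":[0.0417,0.0196,0],"rotation":[0,0,0],"jaw":0.085},
  {"delta_pos":[0.0417,0.0196,0],"rotation":[0,0,0],"jaw":0.085},
  {"delta_pos":[0.0417,0.0196,0],"rotation":[0,0,0],"jaw":0.085},
  {"delta_pos":[0.0417,0.0196,0],"rotation":[0,0,0],"jaw":0.085},
  {"delta_pos":[0.0417,0.0196,0],"rotation":[0,0,0],"jaw":0.085},
  {"delta_pos":[0.0417,0.0196,0],"rotation":[0,0,0],"jaw":0.085},
  {"delta_pos":[0.0417,0.0196,0],"rotation":[0,0,0],"jaw":0.085},
])

```text
clock: 1.7
tool_pos: [482.9, -249.7, 245.1]
tcp_rot: [0.778, 0.628, -0.0, -0.0]
contact_force: [1.1, -0.7, 0.4]
opening: 85.1
grip_force: 0.0
```

Request:
apply_moves([
  {"delta_pos":[0.045,-0.0075,0],"rotation":[0,0,0],"jaw":0.085},
  {"delta_pos":[0.045,-0.0075,0],"rotation":[0,0,0],"jaw":0.085},
  {"delta_pos":[0.045,-0.0075,0],"rotation":[0,0,0],"jaw":0.085},
  {"delta_pos":[0.045,-0.0075,0],"rotation":[0,0,0],"jaw":0.085},
  {"delta_pos":[0.045,-0.0075,0],"rotation":[0,0,0],"jaw":0.085},
  {"delta_pos":[0.045,-0.0075,0],"rotation":[0,0,0],"jaw":0.085},
  {"delta_pos":[0.045,-0.0075,0],"rotation":[0,0,0],"jaw":0.085},
  {"delta_pos":[0.045,-0.0075,0],"rotation":[0,0,0],"jaw":0.085},
  {"delta_pos":[0.045,-0.0075,0],"rotation":[0,0,0],"jaw":0.085},
  {"delta_pos":[0.045,-0.0075,0],"rotation":[0,0,0],"jaw":0.085},
  {"delta_pos":[0.045,-0.0075,0],"rotation":[0,0,0],"jaw":0.085},
  {"delta_pos":[0,0,0],"rotation":[0,0,0],"jaw":0.085},
])

```text
clock: 2.9
tool_pos: [503.5, 257.5, 245.0]
tcp_rot: [0.775, 0.632, 0.001, -0.002]
contact_force: [-0.9, 0.6, 0.7]
opening: 85.3
grip_force: 0.0
```

Request:
apply_moves([
  {"delta_pos":[0.038,-0.008,0],"rotation":[0,0,0],"jaw":0.07},
  {"delta_pos":[0,0,0.045],"rotation":[0,0,0],"jaw":0.06},
  {"delta_pos":[0,0,0.045],"rotation":[0,0,0],"jaw":0.06},
  {"delta_pos":[0,0,0.045],"rotation":[0,0,0],"jaw":0.06},
  {"delta_pos":[0,0,0.035],"rotation":[0,0,0],"jaw":0.06},
  {"delta_pos":[0,0,0],"rotation":[0,0,0],"jaw":0.06},
])

```text
clock: 3.5
tool_pos: [503.4, 286.0, 69.9]
tcp_rot: [0.778, 0.628, -0.005, -0.001]
contact_force: [0.1, -1.4, -0.4]
opening: 60.2
grip_force: 0.0
```

Run:
```python
from workcell import ctrl
from h import *
t=ctrl.grab_frame("top")["frame"][205:285,205:305];s=ctrl.grab_frame("scene")["frame"][165:245,350:450]
cv2.imwrite("pics/g1.png",np.hstack([cv2.resize(i,None,fx=4,fy=4,interpolation=cv2.INTER_CUBIC) for i in(t,s)]))
o=ctrl.get_obs();print(o["tool_pos"],o["ft_torque"],o["joint_positions"])
```

```text
[506.44904313 288.63327703  75.74972728] [0.01927006 0.00410794 0.02327504] [-0.05982289  0.52689091 -0.67460387  1.67141711  0.36475695  1.07370453
 -1.05815179]
```

View pics/g1.png

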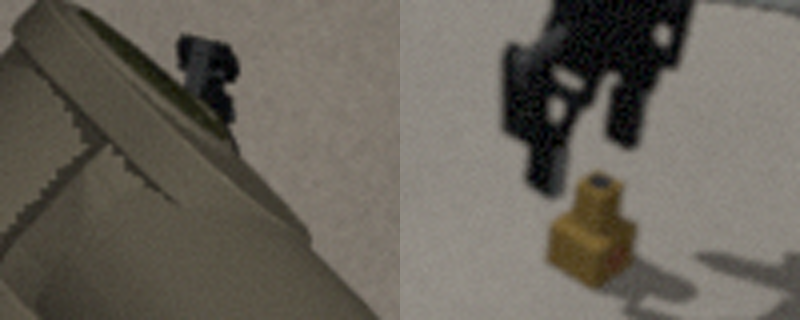

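The scene crop shows the fingers over the valve, slightly to the robot's -y side. The top view is blocked by the arm.

Request:
apply_moves([
  {"delta_pos":[0.0075,-0.0037,0],"rotation":[0,0,0],"jaw":0.06},
  {"delta_pos":[0,0,0],"rotation":[0,0,0],"jaw":0.06},
  {"delta_pos":[0,0,0],"rotation":[0,0,0],"jaw":0.06},
])

```text
clock: 3.9
tool_pos: [505.0, 298.0, 77.1]
tcp_rot: [0.778, 0.628, 0.001, 0.0]
contact_force: [-0.5, -0.4, -0.7]
opening: 60.5
grip_force: 0.0
```

Run:
```python
from workcell import ctrl
o=ctrl.get_obs();print(o["tool_pos"],o["tcp_rot"],o["qvel"])
```

```text
[505.04631811 298.03503879  77.14212218] [7.77961876e-01 6.28309740e-01 1.46454744e-03 2.14579047e-04] [ 0.00670036  0.00561314  0.01224663  0.01109459  0.00232787 -0.00062605
  0.00232816]
```

Request:
apply_moves([
  {"delta_pos":[-0.001,0,0.015],"rotation":[0,0,0],"jaw":0.05},
  {"delta_pos":[0,0,0.013],"rotation":[0,0,0],"jaw":0.04},
  {"delta_pos":[0,0,0],"rotation":[0,0,0],"jaw":0.03},
  {"delta_pos":[0,0,0],"rotation":[0,0,0],"jaw":0.03},
])

```text
clock: 4.3
tool_pos: [503.7, 295.5, 46.4]
tcp_rot: [0.778, 0.628, -0.001, -0.0]
contact_force: [-0.6, -0.3, 0.1]
opening: 30.0
grip_force: 0.0
```

Request:
apply_moves([
  {"delta_pos":[0,0,0],"rotation":[0,0,0],"jaw":0.025},
  {"delta_pos":[0,0,0],"rotation":[0,0,0],"jaw":0.022},
  {"delta_pos":[0,0,0],"rotation":[0,0,0],"jaw":0.018},
  {"delta_pos":[0,0,0],"rotation":[0,0,0],"jaw":0.012},
  {"delta_pos":[0,0,0],"rotation":[0,0,0],"jaw":0.01},
  {"delta_pos":[0,0,0],"rotation":[0,0,0],"jaw":0.01},
])

```text
clock: 4.9
tool_pos: [504.3, 296.2, 47.8]
tcp_rot: [0.778, 0.628, 0.0, -0.0]
contact_force: [-0.8, -0.3, 4.8]
opening: 19.3
grip_force: 59.5
```

Request:
apply_moves([
  {"delta_pos":[0,0,-0.02],"rotation":[0,0,0],"jaw":0.01},
  {"delta_pos":[0,0,-0.045],"rotation":[0,0,0],"jaw":0.01},
  {"delta_pos":[0,0,-0.03],"rotation":[0,0,0],"jaw":0.01},
  {"delta_pos":[0,0,0],"rotation":[0,0,0],"jaw":0.01},
  {"delta_pos":[0,0,0],"rotation":[0,0,0],"jaw":0.01},
])

```text
clock: 5.4
tool_pos: [504.5, 295.4, 142.0]
tcp_rot: [0.778, 0.628, 0.0, 0.0]
contact_force: [0.5, -1.1, -4.2]
opening: 18.8
grip_force: 59.6
```

Request:
apply_moves([
  {"delta_pos":[-0.0388,0.0135,0],"rotation":[0,0,0],"jaw":0.01},
  {"delta_pos":[-0.0388,0.0135,0],"rotation":[0,0,0],"jaw":0.01},
  {"delta_pos":[-0.0388,0.0135,0],"rotation":[0,0,0],"jaw":0.01},
  {"delta_pos":[-0.0388,0.0135,0],"rotation":[0,0,0],"jaw":0.01},
  {"delta_pos":[-0.0388,0.0135,0],"rotation":[0,0,0],"jaw":0.01},
  {"delta_pos":[-0.0388,0.0135,0],"rotation":[0,0,0],"jaw":0.01},
  {"delta_pos":[-0.0388,0.0135,0],"rotation":[0,0,0],"jaw":0.01},
  {"delta_pos":[-0.0388,0.0135,0],"rotation":[0,0,0],"jaw":0.01},
  {"delta_pos":[0,0,0],"rotation":[0,0,0],"jaw":0.01},
  {"delta_pos":[0,0,0],"rotation":[0,0,0],"jaw":0.01},
])

```text
clock: 6.4
tool_pos: [542.9, -32.1, 140.0]
tcp_rot: [0.779, 0.627, -0.001, -0.001]
contact_force: [-0.9, 0.7, -2.9]
opening: 18.8
grip_force: 59.5
```

Run:
```python
from workcell import ctrl
from h import *
t=ctrl.grab_frame("top")["frame"][195:275,350:480];sf=ctrl.grab_frame("scene");s=sf["frame"][110:220,210:310]
o=ctrl.get_obs();print(o["tool_pos"],o["contact_force"],o["ft_torque"])
t=cv2.resize(t,(400,246),interpolation=cv2.INTER_CUBIC);s=cv2.resize(s,(400,440),interpolation=cv2.INTER_CUBIC)
t=cv2.copyMakeBorder(t,0,194,0,0,0);cv2.imwrite("pics/p1.png",np.hstack([t,s]))
```

```text
[543.2790329  -29.19165667 140.91728781] [-0.04214626  0.22489067 -3.3771935 ] [-0.00056533  0.03263955  0.04007267]
```

View pics/p1.png

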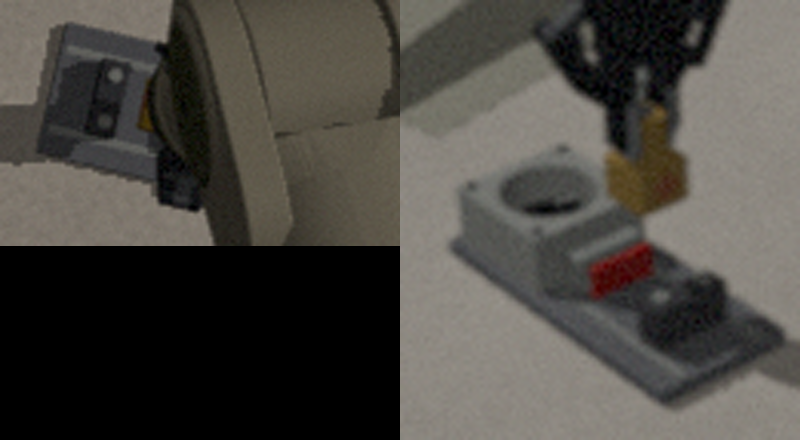

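The valve hangs upright above the gap, between the red pad and the dark stop.

Request:
apply_moves([
  {"delta_pos":[-0.0018,0.001,0.03],"rotation":[0,0,0.01],"jaw":0.01},
  {"delta_pos":[0,0,0.018],"rotation":[0,0,0],"jaw":0.01},
  {"delta_pos":[0,0,0],"rotation":[0,0,0],"jaw":0.01},
  {"delta_pos":[0,0,0],"rotation":[0,0,0],"jaw":0.01},
  {"delta_pos":[0,0,0],"rotation":[0,0,0],"jaw":0.01},
])

```text
clock: 7.0
tool_pos: [545.6, -31.4, 95.5]
tcp_rot: [0.781, 0.625, 0.001, 0.0]
contact_force: [-1.0, 0.4, -3.0]
opening: 18.9
grip_force: 59.3
```

```bash
cat > st.py <<'E'
from workcell import ctrl
from h import *
np.set_printoptions(precision=2,suppress=True)
o=ctrl.get_obs();q=R.from_quat(o["tcp_rot"]).as_matrix()
th=np.radians(-12.75);fx=np.array([np.cos(th),np.sin(th)]);fy=np.array([-fx[1],fx[0]])
p=o["tool_pos"][:2]-np.array([538.4,-56]);F=o["contact_force"];f=F[:2]
print(o["clock"],o["tool_pos"],"yaw",np.degrees(np.arctan2(q[1,0],q[0,0])),"fix xy",p@fx,p@fy,"F fix",f@fx,f@fy,F[2],"M",o["ft_torque"],"open",o["opening"],"q7",o["joint_positions"][6])
E
python3 st.py
```

```text
7.0 [545.56 -31.37  95.48] yaw 77.30564400043433 fix xy 1.547477005850712 25.603359074476703 F fix -1.0325335691754152 0.17032121943520137 -2.976621524482168 M [-0.02 -0.05  0.04] open 18.9332854295808 q7 -0.42430886039841864
```

Request:
apply_moves([
  {"delta_pos":[-0.001,-0.0013,0],"rotation":[0,0,0],"jaw":0.01},
  {"delta_pos":[0,0,0.008],"rotation":[0,0,0],"jaw":0.01},
  {"delta_pos":[0,0,0.008],"rotation":[0,0,0],"jaw":0.01},
  {"delta_pos":[0,0,0],"rotation":[0,0,0],"jaw":0.01},
])

```text
clock: 7.4
tool_pos: [542.3, -33.2, 76.8]
tcp_rot: [0.781, 0.624, -0.001, -0.001]
contact_force: [0.4, -0.3, -3.3]
opening: 18.9
grip_force: 59.5
```

Request:
apply_moves([
  {"delta_pos":[0,0,0.005],"rotation":[0,0,0],"jaw":0.01},
  {"delta_pos":[0,0,0.005],"rotation":[0,0,0],"jaw":0.01},
  {"delta_pos":[0,0,0.004],"rotation":[0,0,0],"jaw":0.01},
  {"delta_pos":[0,0,0],"rotation":[0,0,0],"jaw":0.01},
])

```text
clock: 7.8
tool_pos: [542.9, -33.0, 63.6]
tcp_rot: [0.781, 0.624, -0.0, -0.0]
contact_force: [-0.4, -0.4, -3.2]
opening: 18.8
grip_force: 59.5
```

```bash
python3 st.py
```

```text
7.8 [542.87 -32.98  63.55] yaw 77.22590872413411 fix xy -0.7164657304891786 23.43579334320193 F fix -0.3173691326643963 -0.46304406274529153 -3.2083879869491545 M [-0.   -0.   -0.01] open 18.75129697675706 q7 -0.4434989025288711
```

Request:
apply_moves([
  {"delta_pos":[0.002,0.0005,0],"rotation":[0,0,0],"jaw":0.01},
  {"delta_pos":[0.001,0,0],"rotation":[0,0,0],"jaw":0.01},
  {"delta_pos":[0,0,0],"rotation":[0,0,0],"jaw":0.01},
])

```text
clock: 8.1
tool_pos: [544.7, -29.8, 64.6]
tcp_rot: [0.781, 0.624, 0.0, 0.0]
contact_force: [-0.3, -0.3, -2.4]
opening: 19.1
grip_force: 59.5
```

Request:
apply_moves([
  {"delta_pos":[0.0005,0,0],"rotation":[0,0,0],"jaw":0.01},
  {"delta_pos":[0.0005,0,0],"rotation":[0,0,0],"jaw":0.01},
  {"delta_pos":[0,0,0],"rotation":[0,0,0],"jaw":0.01},
])

```text
clock: 8.4
tool_pos: [544.7, -29.1, 64.4]
tcp_rot: [0.781, 0.624, 0.0, 0.0]
contact_force: [0.0, 0.0, -3.4]
opening: 19.1
grip_force: 59.5
```

Request:
apply_moves([
  {"delta_pos":[0.0005,0,0],"rotation":[0,0,0],"jaw":0.01},
  {"delta_pos":[0.0005,0,0],"rotation":[0,0,0],"jaw":0.01},
  {"delta_pos":[0,0,0],"rotation":[0,0,0],"jaw":0.01},
])

```text
clock: 8.7
tool_pos: [544.9, -28.1, 64.3]
tcp_rot: [0.781, 0.624, 0.0, -0.0]
contact_force: [-0.2, 0.3, -4.1]
opening: 19.0
grip_force: 59.5
```

```bash
python3 st.py
```

```text
8.7 [544.93 -28.12  64.32] yaw 77.22887119889528 fix xy 0.21766310063660158 28.633224814081824 F fix -0.2883549793326197 0.28070675593114036 -4.111138081941232 M [0.03 0.01 0.01] open 18.962933285452376 q7 -0.45322667471285766
```

Request:
apply_moves([
  {"delta_pos":[0.0005,0,0],"rotation":[0,0,0],"jaw":0.01},
  {"delta_pos":[0.0005,0,0],"rotation":[0,0,0],"jaw":0.01},
  {"delta_pos":[0,0,0],"rotation":[0,0,0],"jaw":0.01},
])

```text
clock: 9.0
tool_pos: [545.2, -27.1, 64.3]
tcp_rot: [0.781, 0.624, 0.0, -0.0]
contact_force: [0.4, 0.4, -3.6]
opening: 18.9
grip_force: 59.5
```

Request:
apply_moves([
  {"delta_pos":[0.0005,0,0],"rotation":[0,0,0],"jaw":0.01},
  {"delta_pos":[0,0,0],"rotation":[0,0,0],"jaw":0.01},
])

```text
clock: 9.2
tool_pos: [545.3, -26.6, 64.3]
tcp_rot: [0.781, 0.624, 0.0, -0.0]
contact_force: [0.1, 0.0, -3.6]
opening: 18.7
grip_force: 59.5
```

Request:
apply_moves([
  {"delta_pos":[0.0005,0,0],"rotation":[0,0,0],"jaw":0.01},
  {"delta_pos":[0,0,0],"rotation":[0,0,0],"jaw":0.01},
])

```text
clock: 9.4
tool_pos: [545.4, -26.2, 64.3]
tcp_rot: [0.781, 0.624, 0.0, -0.0]
contact_force: [0.1, 0.1, -3.7]
opening: 18.8
grip_force: 59.5
```

Request:
apply_moves([
  {"delta_pos":[0.0005,0,0],"rotation":[0,0,0],"jaw":0.01},
  {"delta_pos":[0,0,0],"rotation":[0,0,0],"jaw":0.01},
])

```text
clock: 9.6
tool_pos: [545.5, -26.0, 64.3]
tcp_rot: [0.781, 0.624, -0.0, 0.0]
contact_force: [-1.2, -0.9, -2.8]
opening: 18.7
grip_force: 59.6
```

Request:
apply_moves([
  {"delta_pos":[0.0005,0,0],"rotation":[0,0,0],"jaw":0.01},
  {"delta_pos":[0,0,0],"rotation":[0,0,0],"jaw":0.01},
])

```text
clock: 9.8
tool_pos: [545.5, -25.9, 64.3]
tcp_rot: [0.782, 0.624, -0.0, 0.0]
contact_force: [-0.9, -1.8, -2.1]
opening: 18.7
grip_force: 59.7
```

```bash
python3 st.py
```

```text
9.8 [545.48 -25.94  64.32] yaw 77.19179155368339 fix xy 0.26700807555378875 30.88430067137879 F fix -0.4354449467469395 -1.943116617745312 -2.1157654033762037 M [-0.67  0.27 -0.07] open 18.70547919903735 q7 -0.45913309977155226
```

Request:
apply_moves([
  {"delta_pos":[-0.001,0,0],"rotation":[0,0,0],"jaw":0.01},
  {"delta_pos":[-0.0005,0,0],"rotation":[0,0,0],"jaw":0.01},
  {"delta_pos":[0,0,0.002],"rotation":[0,0,0],"jaw":0.01},
  {"delta_pos":[0,0,0.001],"rotation":[0,0,0],"jaw":0.01},
  {"delta_pos":[0,0,0],"rotation":[0,0,0],"jaw":0.01},
])

```text
clock: 10.3
tool_pos: [545.1, -26.6, 61.1]
tcp_rot: [0.781, 0.624, -0.0, -0.0]
contact_force: [-0.7, 0.2, -3.1]
opening: 19.2
grip_force: 59.6
```

Request:
apply_moves([
  {"delta_pos":[0,0,0.0005],"rotation":[0,0,0],"jaw":0.01},
  {"delta_pos":[0,0,0],"rotation":[0,0,0],"jaw":0.01},
])

```text
clock: 10.5
tool_pos: [545.2, -26.7, 60.8]
tcp_rot: [0.781, 0.624, 0.0, -0.0]
contact_force: [0.3, 0.3, -3.9]
opening: 19.0
grip_force: 59.6
```

Request:
apply_moves([
  {"delta_pos":[0,0,0.0005],"rotation":[0,0,0],"jaw":0.01},
  {"delta_pos":[0,0,0],"rotation":[0,0,0],"jaw":0.01},
])

```text
clock: 10.7
tool_pos: [545.3, -26.7, 60.3]
tcp_rot: [0.781, 0.624, 0.0, -0.0]
contact_force: [1.2, -0.2, -2.8]
opening: 18.5
grip_force: 59.6
```

```bash
python3 st.py
```

```text
10.7 [545.25 -26.74  60.3 ] yaw 77.22763920095187 fix xy 0.2284763516880329 30.046466046684337 F fix 1.1698131141739374 0.08327016080930244 -2.758164593988787 M [-0.01  0.03  0.02] open 18.47617644096886 q7 -0.4589864166591643
```

Request:
apply_moves([
  {"delta_pos":[0,0,0.0005],"rotation":[0,0,0],"jaw":0.01},
  {"delta_pos":[0,0,0],"rotation":[0,0,0],"jaw":0.01},
])

```text
clock: 10.9
tool_pos: [545.3, -26.8, 59.8]
tcp_rot: [0.781, 0.624, 0.0, 0.0]
contact_force: [-1.1, -0.5, -3.5]
opening: 18.7
grip_force: 59.7
```

Request:
apply_moves([
  {"delta_pos":[0,0,0.0004],"rotation":[0,0,0],"jaw":0.01},
  {"delta_pos":[0,0,0],"rotation":[0,0,0],"jaw":0.01},
])

```text
clock: 11.1
tool_pos: [545.3, -26.8, 59.8]
tcp_rot: [0.781, 0.624, 0.0, 0.0]
contact_force: [-2.2, -0.3, 1.9]
opening: 19.0
grip_force: 60.2
```

Request:
apply_moves([
  {"delta_pos":[0,0,0],"rotation":[0,0,0],"jaw":0.022},
  {"delta_pos":[0,0,0],"rotation":[0,0,0],"jaw":0.03},
  {"delta_pos":[0,0,0],"rotation":[0,0,0],"jaw":0.045},
  {"delta_pos":[0,0,0],"rotation":[0,0,0],"jaw":0.05},
  {"delta_pos":[0,0,-0.015],"rotation":[0,0,0],"jaw":0.05},
  {"delta_pos":[0,0,-0.04],"rotation":[0,0,0],"jaw":0.05},
  {"delta_pos":[0,0,-0.045],"rotation":[0,0,0],"jaw":0.05},
  {"delta_pos":[0,0,-0.045],"rotation":[0,0,0],"jaw":0.05},
  {"delta_pos":[0,0,0],"rotation":[0,0,0],"jaw":0.05},
])

```text
clock: 12.0
tool_pos: [548.7, -26.0, 212.5]
tcp_rot: [0.781, 0.624, 0.004, 0.004]
contact_force: [0.6, -0.1, -0.8]
opening: 50.1
grip_force: 0.0
```

Request:
apply_moves([
  {"delta_pos":[0.04,0,0],"rotation":[0,0,-0.14],"jaw":0.05},
  {"delta_pos":[0.04,0,0],"rotation":[0,0,-0.14],"jaw":0.05},
  {"delta_pos":[0.04,0,0],"rotation":[0,0,-0.14],"jaw":0.05},
  {"delta_pos":[0,0,0],"rotation":[0,0,-0.14],"jaw":0.05},
  {"delta_pos":[0,0,0],"rotation":[0,0,-0.14],"jaw":0.05},
  {"delta_pos":[0,0,0],"rotation":[0,0,-0.14],"jaw":0.05},
  {"delta_pos":[0,0,0],"rotation":[0,0,-0.14],"jaw":0.05},
  {"delta_pos":[0,0,0],"rotation":[0,0,-0.14],"jaw":0.05},
  {"delta_pos":[0,0,0],"rotation":[0,0,-0.14],"jaw":0.05},
  {"delta_pos":[0,0,0],"rotation":[0,0,-0.14],"jaw":0.05},
])

```text
clock: 13.0
tool_pos: [555.1, 92.1, 205.1]
tcp_rot: [0.193, 0.981, 0.0, 0.0]
contact_force: [0.3, -1.0, 0.4]
opening: 50.2
grip_force: 0.0
```

```bash
python3 st.py
python3 - <<'E'
from workcell import ctrl
from h import *
import pickle
tf=ctrl.grab_frame("top");pickle.dump(tf,open("f1.pkl","wb"));t=tf["frame"][195:275,350:480];s=ctrl.grab_frame("scene")["frame"][140:215,215:315]
t=cv2.resize(t,None,fx=5,fy=5,interpolation=cv2.INTER_CUBIC)[:, :]
s=cv2.resize(s,(200,150),interpolation=cv2.INTER_CUBIC)
t[250:400,450:650]=s;cv2.imwrite("pics/p2.png",t)
E
```

```text
13.0 [555.1   92.1  205.13] yaw 157.77787273785398 fix xy -16.393547192618836 148.13125840121342 F fix 0.5138110871800066 -0.9196611312458437 0.40826906158315257 M [-0.03 -0.04 -0.  ] open 50.165061800990564 q7 0.7057328258333712
```

View pics/p2.png

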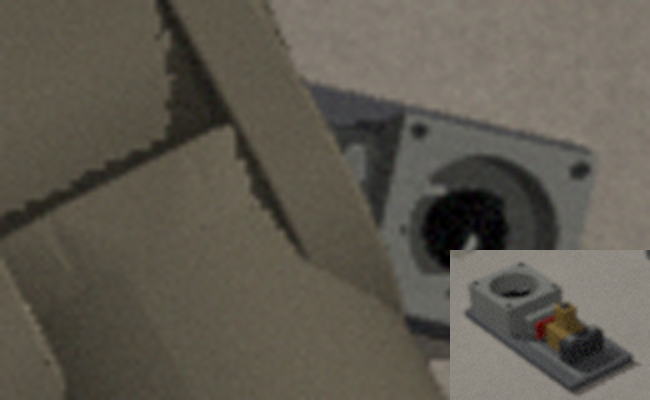

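The inset shows the valve standing between the pad and the stop. The white line points down-left from the knob centre.

Run:
```python
import pickle;from h import *
for n,f in (("f0",pickle.load(open("f0.pkl","rb"))["top"]),("f1",pickle.load(open("f1.pkl","rb")))):
    g=f["frame"].astype(float).sum(2)/3
    x0,y0=435,238; sub=g[y0:252,x0:454]
    dark=np.argwhere(sub<22)
    c=proj(f,[522,-128.5,42])[0]; print(n,"knob proj",c)
    yy,xx=np.mgrid[0:400,0:640]
    m=(np.hypot(xx-c[0],yy-c[1])<8.0)&(yy>c[1]-1)
    w=np.where(m,np.clip(g-55,0,None),0)
    P=np.array([[ray(f,(x,y),42)[0],ray(f,(x,y),42)[1]] for y,x in np.argwhere(w>0)]);W=w[w>0]
    mu=(P*W[:,None]).sum(0)/W.sum();u,s,v=np.linalg.svd((P-mu)*np.sqrt(W)[:,None]);
    print(len(W),mu,"axis",np.degrees(np.arctan2(v[0,1],v[0,0])),"from centre",np.degrees(np.arctan2(mu[1]+128.5,mu[0]-522)),s)
    print(g[240:254,434:454].astype(int))
```

```text
f0 knob proj [444.87149998 240.72049382]
12 [ 513.22059639 -124.58414695] axis 156.3249606938754 from centre 155.9618273913744 [70.60863568 17.59597596]
[[ 31   3   1   1   7  13   1   0   5   2  15  12  11  15  11   6   5  27
   49  55]
 [ 25   6   3   3   0   0   0   0   7   2  24  11   6  12   0   0  10  32
   49  56]
 [ 31  14   3   3  13   1   3  10   9  35  84  38  10  12   5   2   6  35
   50  55]
 [ 54  16   4  13  14   5   0   1  22  68 106  52  11   7  10   8   6  38
   48  53]
 [ 53  28   6  12   3   6   8   9  23  92  94  42   7   2  17   1  15  49
   51  52]
 [ 50  35  10   9   0   1   0  14  59 109  69  19   6   1  11  11  38  48
   54  50]
 [ 53  43  30  14   0   1   1  32  87  92  41  13   8   9  13  28  51  47
   50  52]
 [ 55  53  49  31  14   2  10  44 104  65  18   1   8  13  29  47  55  59
   53  55]
 [ 55  51  54  53  41  12   5  15  46  25   7  16  23  35  52  52  50  54
   55  53]
 [ 69  60  59  56  56  55  47  35  26  26  28  44  54  51  53  53  50  53
   54  53]
 [ 86  90  89  89  95  92  90  89  63  50  50  53  50  49  50  54  47  52
   53  50]
 [ 90  91  9
[... 888 characters left out ...]
  38  55
   60  57]
 [ 58  56  30  23   1   0   3  29  95 103  44  14  12   0   7  41  55  55
   60  54]
 [ 57  57  59  38   8   0   7  50 111  74  29  10   8  17  34  54  55  58
   54  57]
 [ 60  56  59  54  38  23  17  17  51  33  17  12  22  31  51  60  59  57
   57  57]
 [ 72  64  64  61  64  60  51  38  36  31  29  48  52  55  57  61  60  58
   58  58]
 [ 96  94  97  98  94  99  97  93  64  56  54  53  54  57  56  54  54  55
   56  55]
 [ 95  97  99  99  99  99  97  73  61  57  57  62  60  59  60  55  58  55
   53  53]
 [ 97  97  97  99  97  95  69  58  58  56  60  56  59  59  57  57  56  53
   50  44]
 [ 97  96 100  95  98  72  59  56  56  57  60  57  52  61  58  56  54  48
   48  50]]
```

Request:
apply_moves([
  {"delta_pos":[0,0,0],"rotation":[0,0,0.03],"jaw":0.04},
  {"delta_pos":[-0.0119,-0.043,0],"rotation":[0,0,0],"jaw":0.03},
  {"delta_pos":[-0.0119,-0.043,0],"rotation":[0,0,0],"jaw":0.023},
  {"delta_pos":[-0.0119,-0.043,0],"rotation":[0,0,0],"jaw":0.023},
  {"delta_pos":[-0.0119,-0.043,0],"rotation":[0,0,0],"jaw":0.023},
  {"delta_pos":[-0.0119,-0.043,0],"rotation":[0,0,0],"jaw":0.023},
  {"delta_pos":[0,0,0.045],"rotation":[0,0,0],"jaw":0.023},
  {"delta_pos":[0,0,0.045],"rotation":[0,0,0],"jaw":0.023},
  {"delta_pos":[0,0,0],"rotation":[0,0,0],"jaw":0.023},
  {"delta_pos":[0,0,0],"rotation":[0,0,0],"jaw":0.023},
  {"delta_pos":[0,0,0],"rotation":[0,0,0],"jaw":0.023},
])

```text
clock: 14.2
tool_pos: [522.7, -127.9, 117.0]
tcp_rot: [0.211, 0.978, 0.0, 0.002]
contact_force: [-0.7, 0.1, 0.4]
opening: 23.1
grip_force: 0.0
```

```bash
python3 st.py
```

```text
14.2 [ 522.65 -127.9   117.03] yaw 155.69199721394082 fix xy 0.5090967524572007 -73.60637310550338 F fix -0.7313294760857153 -0.038369613015069866 0.37988383982453144 M [ 0.01 -0.03 -0.01] open 23.138881571927424 q7 1.0583241109668093
```

Request:
apply_moves([
  {"delta_pos":[0.0005,-0.0008,0.03],"rotation":[0,0,0],"jaw":0.023},
  {"delta_pos":[0,0,0.018],"rotation":[0,0,0],"jaw":0.023},
  {"delta_pos":[0,0,0],"rotation":[0,0,0],"jaw":0.023},
  {"delta_pos":[0,0,0.005],"rotation":[0,0,0],"jaw":0.023},
  {"delta_pos":[0,0,0.005],"rotation":[0,0,0],"jaw":0.023},
  {"delta_pos":[0,0,0],"rotation":[0,0,0],"jaw":0.023},
])

```text
clock: 14.8
tool_pos: [520.6, -129.0, 56.9]
tcp_rot: [0.21, 0.978, -0.0, 0.0]
contact_force: [0.3, 0.1, 1.0]
opening: 23.0
grip_force: 0.0
```

```bash
python3 st.py
```

```text
14.8 [ 520.59 -128.98   56.95] yaw 155.71411166655702 fix xy -1.2642622199971956 -75.11078294007092 F fix 0.25842607382053345 0.17168395293178954 1.0096194191875703 M [ 0.   -0.04  0.01] open 22.979599316639508 q7 1.0097712045866685
```

Request:
apply_moves([
  {"delta_pos":[-0.001,0.0003,0.004],"rotation":[0,0,0],"jaw":0.023},
  {"delta_pos":[0,0,0.004],"rotation":[0,0,0],"jaw":0.023},
  {"delta_pos":[0,0,0],"rotation":[0,0,0],"jaw":0.023},
])

```text
clock: 15.1
tool_pos: [520.9, -129.0, 47.9]
tcp_rot: [0.21, 0.978, 0.0, -0.0]
contact_force: [-0.2, 0.2, -0.9]
opening: 22.9
grip_force: 0.0
```

Request:
apply_moves([
  {"delta_pos":[0,0,0.003],"rotation":[0,0,0],"jaw":0.023},
  {"delta_pos":[0,0,0.003],"rotation":[0,0,0],"jaw":0.023},
  {"delta_pos":[0,0,0.003],"rotation":[0,0,0],"jaw":0.023},
  {"delta_pos":[0,0,0],"rotation":[0,0,0],"jaw":0.023},
])

```text
clock: 15.5
tool_pos: [520.9, -129.0, 38.9]
tcp_rot: [0.21, 0.978, 0.0, -0.0]
contact_force: [0.4, -0.3, 0.6]
opening: 22.9
grip_force: 0.0
```

```bash
python3 st.py
```

```text
15.5 [ 520.87 -128.98   38.88] yaw 155.72291582243767 fix xy -0.9872886514141851 -75.05082844744481 F fix 0.47693671650753217 -0.18692411198168263 0.6389867756786508 M [-0.01 -0.01  0.02] open 22.938323048906497 q7 0.9935105602264241
```

Request:
apply_moves([
  {"delta_pos":[0,0,0],"rotation":[0,0,0],"jaw":0.018},
  {"delta_pos":[0,0,0],"rotation":[0,0,0],"jaw":0.015},
  {"delta_pos":[0,0,0],"rotation":[0,0,0],"jaw":0.013},
  {"delta_pos":[0,0,0],"rotation":[0,0,0],"jaw":0.011},
])

```text
clock: 15.9
tool_pos: [521.6, -128.5, 39.7]
tcp_rot: [0.21, 0.978, 0.0, 0.0]
contact_force: [0.1, 3.4, 2.3]
opening: 11.9
grip_force: 42.9
```

```bash
python3 st.py
```

```text
15.9 [ 521.57 -128.46   39.73] yaw 155.74030781174883 fix xy -0.420950550372494 -74.38580759111636 F fix -0.6512166632443409 3.2925392677550436 2.287229327916777 M [ 0.52 -0.04 -0.14] open 11.907749525792177 q7 0.9934970171002412
```

Request:
apply_moves([
  {"delta_pos":[0,0.0004,0],"rotation":[0,0,0],"jaw":0.01},
  {"delta_pos":[0,0,0],"rotation":[0,0,0.05],"jaw":0.01},
  {"delta_pos":[0,0,0],"rotation":[0,0,0.05],"jaw":0.01},
])

```text
clock: 16.2
tool_pos: [521.6, -128.5, 39.8]
tcp_rot: [0.259, 0.966, 0.0, 0.0]
contact_force: [-0.7, 2.5, 4.4]
opening: 11.4
grip_force: 58.6
```

```bash
python3 st.py
```

```text
16.2 [ 521.59 -128.5    39.78] yaw 149.92228849456495 fix xy -0.3927712319560615 -74.42332319111694 F fix -1.2571327214101393 2.323771869005465 4.449487631829178 M [0.44 0.18 0.2 ] open 11.366785792469614 q7 0.9021257009967494
```

Request:
apply_moves([
  {"delta_pos":[0,0,0],"rotation":[0,0,0.05],"jaw":0.01},
  {"delta_pos":[0,0,0],"rotation":[0,0,0.05],"jaw":0.01},
  {"delta_pos":[0,0,0],"rotation":[0,0,0.05],"jaw":0.01},
  {"delta_pos":[0,0,0],"rotation":[0,0,0.05],"jaw":0.01},
])

```text
clock: 16.6
tool_pos: [521.6, -128.5, 39.8]
tcp_rot: [0.355, 0.935, -0.0, 0.0]
contact_force: [-1.0, 1.8, 4.0]
opening: 11.6
grip_force: 58.6
```

```bash
python3 st.py
```

```text
16.6 [ 521.59 -128.54   39.81] yaw 138.46167712129164 fix xy -0.38214457415312636 -74.46029587685639 F fix -1.3545409551032637 1.5245587547622044 3.9732595317501627 M [0.37 0.19 0.17] open 11.55079030222814 q7 0.7230202614583604
```

Request:
apply_moves([
  {"delta_pos":[0,0,0],"rotation":[0,0,0.06],"jaw":0.01},
  {"delta_pos":[0,0,0],"rotation":[0,0,0.06],"jaw":0.01},
  {"delta_pos":[0,0,0],"rotation":[0,0,0.06],"jaw":0.01},
  {"delta_pos":[0,0,0],"rotation":[0,0,0.06],"jaw":0.01},
  {"delta_pos":[0,0,0],"rotation":[0,0,0.06],"jaw":0.01},
])

```text
clock: 17.1
tool_pos: [521.5, -128.6, 39.8]
tcp_rot: [0.491, 0.871, -0.0, 0.0]
contact_force: [-1.0, 2.4, 4.0]
opening: 11.4
grip_force: 58.6
```

```bash
python3 st.py
```

```text
17.1 [ 521.52 -128.56   39.78] yaw 121.2442359466639 fix xy -0.45249863160838966 -74.49795558309876 F fix -1.4759376893830434 2.1014848633345506 3.950655051429415 M [0.39 0.3  0.2 ] open 11.394814973335777 q7 0.4529212385411961
```

Request:
apply_moves([
  {"delta_pos":[0,0,0],"rotation":[0,0,0.05],"jaw":0.01},
  {"delta_pos":[0,0,0],"rotation":[0,0,0.05],"jaw":0.01},
  {"delta_pos":[0,0,0],"rotation":[0,0,0.05],"jaw":0.01},
  {"delta_pos":[0,0,0],"rotation":[0,0,0.05],"jaw":0.01},
])

```text
clock: 17.5
tool_pos: [521.5, -128.6, 39.8]
tcp_rot: [0.575, 0.818, -0.0, 0.0]
contact_force: [-1.1, 2.0, 5.2]
opening: 11.2
grip_force: 58.6
```

```bash
python3 st.py
```

```text
17.5 [ 521.49 -128.58   39.78] yaw 109.80848402778662 fix xy -0.4781587493400256 -74.52259703805426 F fix -1.524900874941591 1.6819130021776219 5.154768690563706 M [0.39 0.27 0.23] open 11.186222989006104 q7 0.27277034257571003
```

Request:
apply_moves([
  {"delta_pos":[0,0,0],"rotation":[0,0,0.05],"jaw":0.01},
  {"delta_pos":[0,0,0],"rotation":[0,0,0.05],"jaw":0.01},
  {"delta_pos":[0,0,0],"rotation":[0,0,0.05],"jaw":0.01},
  {"delta_pos":[0,0,0],"rotation":[0,0,0.05],"jaw":0.01},
])

```text
clock: 17.9
tool_pos: [521.4, -128.6, 39.8]
tcp_rot: [0.654, 0.757, -0.0, 0.0]
contact_force: [-1.0, 2.2, 5.1]
opening: 11.7
grip_force: 58.6
```

```bash
python3 st.py
```

```text
17.9 [ 521.43 -128.58   39.77] yaw 98.34710951229553 fix xy -0.5367823470370843 -74.5350014413418 F fix -1.453782606908453 1.885828294899773 5.060520556074636 M [0.37 0.31 0.17] open 11.73880708478929 q7 0.0917337329930963
```

Request:
apply_moves([
  {"delta_pos":[0,0,0],"rotation":[0,0,0.05],"jaw":0.01},
  {"delta_pos":[0,0,0],"rotation":[0,0,0.05],"jaw":0.01},
  {"delta_pos":[0,0,0],"rotation":[0,0,0.05],"jaw":0.01},
])

```text
clock: 18.2
tool_pos: [521.4, -128.6, 39.8]
tcp_rot: [0.709, 0.706, -0.0, 0.0]
contact_force: [-1.1, 2.6, 4.7]
opening: 11.7
grip_force: 58.7
```

```bash
python3 st.py
```

```text
18.2 [ 521.42 -128.6    39.78] yaw 89.75467175408984 fix xy -0.5395249633921698 -74.56005972479744 F fix -1.6273746796474282 2.2838929386102444 4.730681961420398 M [0.33 0.34 0.16] open 11.696931559285233 q7 -0.04435160904730131
```

Request:
apply_moves([
  {"delta_pos":[0,0,0],"rotation":[0,0,0.04],"jaw":0.01},
  {"delta_pos":[0,0,0],"rotation":[0,0,0.04],"jaw":0.01},
])

```text
clock: 18.4
tool_pos: [521.4, -128.6, 39.8]
tcp_rot: [0.736, 0.677, -0.0, 0.0]
contact_force: [-1.6, 0.6, 4.7]
opening: 11.2
grip_force: 58.7
```

```bash
python3 st.py
```

```text
18.4 [ 521.42 -128.59   39.79] yaw 85.19228869478647 fix xy -0.5452453334668593 -74.54991762505618 F fix -1.7220880900963549 0.21089390375274286 4.727357235817389 M [0.42 0.33 0.18] open 11.203627224075554 q7 -0.11673444162939593
```

Request:
apply_moves([
  {"delta_pos":[0,0,0],"rotation":[0,0,0.04],"jaw":0.01},
  {"delta_pos":[0,0,0],"rotation":[0,0,0.04],"jaw":0.01},
])

```text
clock: 18.6
tool_pos: [521.4, -128.6, 39.8]
tcp_rot: [0.763, 0.647, -0.0, 0.0]
contact_force: [-1.4, 1.7, 4.8]
opening: 11.3
grip_force: 58.7
```

```bash
python3 st.py
```

```text
18.6 [ 521.36 -128.59   39.76] yaw 80.61148811596989 fix xy -0.6025501112687905 -74.55828454843517 F fix -1.7611957340245172 1.299838791892359 4.843407194108688 M [0.37 0.38 0.21] open 11.303885457341538 q7 -0.18951197974871875
```

```bash
cat >> st.py <<'E'
print("knob %.3f"%np.radians(167.25-np.degrees(np.arctan2(q[1,0],q[0,0]))),"eff7",o["joint_efforts"][6])
E
python3 st.py|tail -1
```

```text
knob 1.512 eff7 0.5585737712681293
```

Request:
apply_moves([
  {"delta_pos":[0,0,0],"rotation":[0,0,0.04],"jaw":0.01},
  {"delta_pos":[0,0,0],"rotation":[0,0,0.04],"jaw":0.01},
])

```text
clock: 18.8
tool_pos: [521.4, -128.6, 39.8]
tcp_rot: [0.788, 0.616, -0.0, 0.0]
contact_force: [-1.6, 2.5, 5.2]
opening: 11.5
grip_force: 58.7
```

```bash
python3 st.py
```

```text
18.8 [ 521.36 -128.56   39.79] yaw 76.02984179635344 fix xy -0.6010707384258538 -74.53538509391477 F fix -2.0916923515251584 2.0487422612954584 5.19194215229728 M [0.32 0.36 0.2 ] open 11.463239894916232 q7 -0.2623309422064859
knob 1.592 eff7 0.5593238957226276
```

Request:
apply_moves([
  {"delta_pos":[0,0,0],"rotation":[0,0,0.04],"jaw":0.01},
  {"delta_pos":[0,0,0],"rotation":[0,0,0.04],"jaw":0.01},
])

```text
clock: 19.0
tool_pos: [521.3, -128.6, 39.8]
tcp_rot: [0.812, 0.584, -0.0, 0.0]
contact_force: [-1.9, 1.8, 5.1]
opening: 11.7
grip_force: 58.7
```

```bash
python3 st.py
```

```text
19.0 [ 521.31 -128.57   39.75] yaw 71.44273877679277 fix xy -0.649751038214323 -74.55148144439544 F fix -2.2662398437765705 1.3076206467801683 5.060347982602885 M [0.39 0.39 0.23] open 11.6750958081047 q7 -0.33525913331217316
knob 1.672 eff7 0.5452154204249382
```

Request:
apply_moves([
  {"delta_pos":[0,0,0],"rotation":[0,0,0.04],"jaw":0.01},
])

```text
clock: 19.1
tool_pos: [521.3, -128.6, 39.8]
tcp_rot: [0.823, 0.568, -0.0, 0.0]
contact_force: [-1.7, 1.2, 3.6]
opening: 11.6
grip_force: 58.7
```

```bash
python3 st.py
```

```text
19.1 [ 521.33 -128.57   39.77] yaw 69.1552042279403 fix xy -0.6339869719695739 -74.55033155264157 F fix -1.9239069562893563 0.8436214100983829 3.570859480028755 M [0.39 0.37 0.19] open 11.58717720761712 q7 -0.37170920742006003
knob 1.712 eff7 0.5460844002664089
```

Request:
apply_moves([
  {"delta_pos":[0,0,0],"rotation":[0,0,0.04],"jaw":0.01},
])

```text
clock: 19.2
tool_pos: [521.3, -128.6, 39.8]
tcp_rot: [0.835, 0.551, -0.0, 0.0]
contact_force: [-2.3, 1.6, 4.6]
opening: 11.6
grip_force: 58.7
```

```bash
python3 st.py
```

```text
19.2 [ 521.31 -128.6    39.76] yaw 66.8612316062706 fix xy -0.6455081244874595 -74.57993884704561 F fix -2.6430720435337145 1.049812086974288 4.551216417116871 M [0.37 0.37 0.22] open 11.558655813453392 q7 -0.408213561213788
knob 1.752 eff7 0.5446009710431099
```

Request:
apply_moves([
  {"delta_pos":[0,0,0],"rotation":[0,0,0.04],"jaw":0.01},
])

```text
clock: 19.3
tool_pos: [521.3, -128.6, 39.8]
tcp_rot: [0.845, 0.534, -0.0, 0.0]
contact_force: [-2.2, 0.7, 4.8]
opening: 11.4
grip_force: 58.7
```

```bash
python3 st.py
python3 - <<'E'
from workcell import ctrl
from h import *
f=ctrl.grab_frame("scene");s=f["frame"][145:215,215:315]
cv2.imwrite("pics/p3.png",cv2.resize(s,(800,560),interpolation=cv2.INTER_CUBIC))
E
```

```text
19.3 [ 521.32 -128.57   39.77] yaw 64.57352675412741 fix xy -0.6475876640487558 -74.54733297820245 F fix -2.2903247736587162 0.23458062745565303 4.7818670670669965 M [0.36 0.4  0.24] open 11.39871246117797 q7 -0.4447488844313623
knob 1.792 eff7 0.5316539481282234
```

View pics/p3.png

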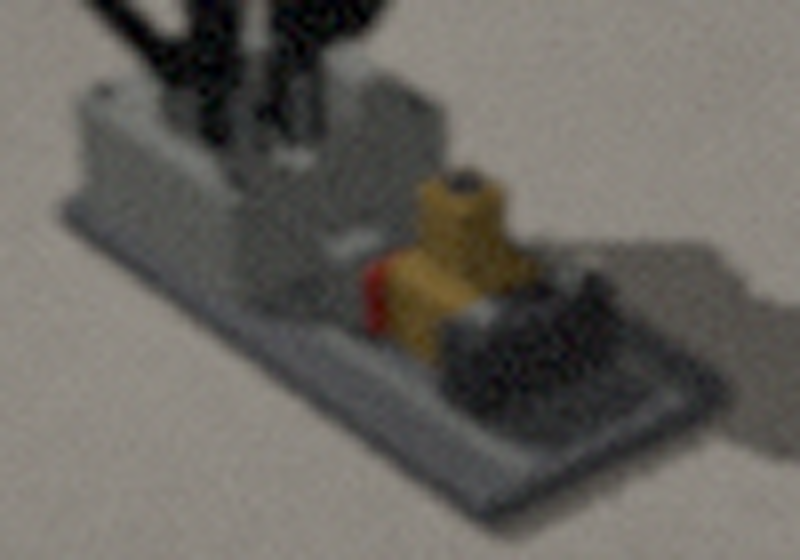

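The red pad now appears to touch the brass block at (380,295), so I'm continuing in fine steps.

Request:
apply_moves([
  {"delta_pos":[0,0,0],"rotation":[0,0,0.03],"jaw":0.01},
])

```text
clock: 19.45
tool_pos: [521.3, -128.6, 39.8]
tcp_rot: [0.853, 0.522, -0.0, 0.0]
contact_force: [-2.8, 1.9, 6.4]
opening: 11.6
grip_force: 58.9
```

```bash
python3 st.py
```

```text
19.45 [ 521.33 -128.58   39.76] yaw 62.956955103077576 fix xy -0.6333384977706547 -74.55714774125622 F fix -3.1932879305482493 1.2459114862432463 6.446358118085909 M [0.4  0.48 0.23] open 11.61282649195972 q7 -0.4704111607201133
knob 1.820 eff7 0.520729310810566
```

Request:
apply_moves([
  {"delta_pos":[0,0,0],"rotation":[0,0,0.03],"jaw":0.01},
])

```text
clock: 19.55
tool_pos: [521.3, -128.6, 39.8]
tcp_rot: [0.861, 0.509, -0.0, 0.0]
contact_force: [-2.8, 2.1, 5.8]
opening: 11.2
grip_force: 58.9
```

```bash
python3 st.py
```

```text
19.55 [ 521.33 -128.6    39.79] yaw 61.20546405738831 fix xy -0.6269735186282424 -74.57826031368614 F fix -3.213851490257716 1.3950176668086418 5.837960663821704 M [0.42 0.49 0.25] open 11.179973060277366 q7 -0.49834509769152574
knob 1.851 eff7 0.3519799467176199
```

Request:
apply_moves([
  {"delta_pos":[0,0,0],"rotation":[0,0,0.03],"jaw":0.01},
])

```text
clock: 19.65
tool_pos: [521.3, -128.6, 39.8]
tcp_rot: [0.868, 0.496, -0.0, 0.0]
contact_force: [-3.9, 1.2, 5.9]
opening: 11.3
grip_force: 58.9
```

```bash
python3 st.py
```

```text
19.65 [ 521.32 -128.56   39.76] yaw 59.48535354140022 fix xy -0.642423480607321 -74.53771486865654 F fix -4.082995125266203 0.2931592246067494 5.875404271757917 M [0.43 0.52 0.25] open 11.287449333644943 q7 -0.525808901350984
knob 1.881 eff7 0.3160874918103218
```

Request:
apply_moves([
  {"delta_pos":[0,0,0],"rotation":[0,0,0],"jaw":0.01},
])

```text
clock: 19.75
tool_pos: [521.3, -128.6, 39.8]
tcp_rot: [0.868, 0.496, -0.0, 0.0]
contact_force: [-3.0, 2.1, 6.2]
opening: 11.6
grip_force: 58.9
```

```bash
python3 st.py
```

```text
19.75 [ 521.32 -128.56   39.78] yaw 59.486623525331865 fix xy -0.644556714850575 -74.54443311920153 F fix -3.352998063366842 1.4398034058230182 6.178411405533398 M [0.42 0.51 0.07] open 11.647086378014006 q7 -0.5257583924277265
knob 1.881 eff7 -0.5474377982318401
```

Request:
apply_moves([
  {"delta_pos":[0,0,0],"rotation":[0,0,0.03],"jaw":0.01},
])

```text
clock: 19.85
tool_pos: [521.3, -128.6, 39.7]
tcp_rot: [0.875, 0.483, -0.0, 0.0]
contact_force: [-1.9, 2.1, 6.0]
opening: 11.7
grip_force: 58.9
```

```bash
python3 st.py
```

```text
19.85 [ 521.27 -128.57   39.71] yaw 57.82260135310233 fix xy -0.6920724334543329 -74.55897418805752 F fix -2.3148012940693885 1.6582874929706095 6.02635303014728 M [0.41 0.58 0.23] open 11.725600241849534 q7 -0.552315458818265
knob 1.910 eff7 0.7063144259154797
```

Request:
apply_moves([
  {"delta_pos":[0,0,0],"rotation":[0,0,0.03],"jaw":0.01},
])

```text
clock: 19.95
tool_pos: [521.3, -128.6, 39.8]
tcp_rot: [0.883, 0.47, -0.0, 0.0]
contact_force: [-2.5, 1.3, 5.8]
opening: 11.2
grip_force: 58.9
```

```bash
python3 st.py
```

```text
19.95 [ 521.31 -128.57   39.75] yaw 56.04978571848682 fix xy -0.6495335004048038 -74.55181415799275 F fix -2.725096476400398 0.7610622718534854 5.773581429575946 M [0.39 0.51 0.33] open 11.23653104330578 q7 -0.5805871640646705
knob 1.941 eff7 0.33910101279616356
```

Request:
apply_moves([
  {"delta_pos":[0,0,0],"rotation":[0,0,0.02],"jaw":0.01},
])

```text
clock: 20.05
tool_pos: [521.3, -128.6, 39.8]
tcp_rot: [0.887, 0.461, -0.0, 0.0]
contact_force: [-2.5, 2.6, 6.3]
opening: 11.4
grip_force: 58.9
```

```bash
python3 st.py
```

```text
20.05 [ 521.3  -128.56   39.76] yaw 54.90797470355298 fix xy -0.6625463923990575 -74.54817883232714 F fix -3.0148014061960313 2.005114486851314 6.301782276093247 M [0.43 0.55 0.3 ] open 11.43611496976825 q7 -0.5988833573259913
knob 1.961 eff7 -0.05039954907260835
```

The torque is now about 0.1 N·m over the free baseline, roughly 12 N, so I'm releasing and withdrawing.

Request:
apply_moves([
  {"delta_pos":[0,0,0],"rotation":[0,0,0],"jaw":0.011},
  {"delta_pos":[0,0,0],"rotation":[0,0,0],"jaw":0.016},
  {"delta_pos":[0,0,0],"rotation":[0,0,0],"jaw":0.022},
  {"delta_pos":[0,0,0],"rotation":[0,0,0],"jaw":0.022},
  {"delta_pos":[0,0,-0.01],"rotation":[0,0,0],"jaw":0.022},
  {"delta_pos":[0,0,-0.02],"rotation":[0,0,0],"jaw":0.022},
  {"delta_pos":[0,0,-0.04],"rotation":[0,0,0],"jaw":0.022},
  {"delta_pos":[0,0,-0.045],"rotation":[0,0,0],"jaw":0.022},
  {"delta_pos":[0,0,-0.045],"rotation":[0,0,0],"jaw":0.022},
])

```text
clock: 20.95
tool_pos: [521.0, -128.6, 201.7]
tcp_rot: [0.887, 0.461, 0.0, -0.0]
contact_force: [0.9, -1.1, -0.5]
opening: 21.6
grip_force: 0.0
```

Request:
apply_moves([
  {"delta_pos":[-0.045,0,0],"rotation":[0,0,0],"jaw":0.022},
  {"delta_pos":[-0.045,0,0],"rotation":[0,0,0],"jaw":0.022},
  {"delta_pos":[-0.045,0,0],"rotation":[0,0,0],"jaw":0.022},
  {"delta_pos":[-0.045,0,0],"rotation":[0,0,0],"jaw":0.022},
  {"delta_pos":[0,0,0],"rotation":[0,0,0],"jaw":0.022},
  {"delta_pos":[0,0,0],"rotation":[0,0,0],"jaw":0.022},
])

```text
clock: 21.55
tool_pos: [417.1, -277.0, 200.1]
tcp_rot: [0.888, 0.459, 0.0, 0.0]
contact_force: [0.6, 0.4, 0.2]
opening: 21.7
grip_force: 0.0
```

```bash
python3 st.py
python3 - <<'E'
from workcell import ctrl
from h import *
t=ctrl.grab_frame("top")["frame"][195:275,350:480];s=ctrl.grab_frame("scene")["frame"][145:215,215:315]
t=cv2.resize(t,(520,320),interpolation=cv2.INTER_CUBIC);s=cv2.resize(s,(270,189),interpolation=cv2.INTER_CUBIC)
s=cv2.copyMakeBorder(s,0,131,0,0,0);cv2.imwrite("pics/p4.png",np.hstack([t,s]))
E
```

```text
21.55 [ 417.14 -277.02  200.11] yaw 54.70425930552288 fix xy -69.4954431997072 -242.33254021606297 F fix 0.5435972471255903 0.5283696581636821 0.1670967723897892 M [ 0.04 -0.04  0.05] open 21.728095322148437 q7 -0.14130040188053533
knob 1.964 eff7 0.21512362640351057
```

View pics/p4.png

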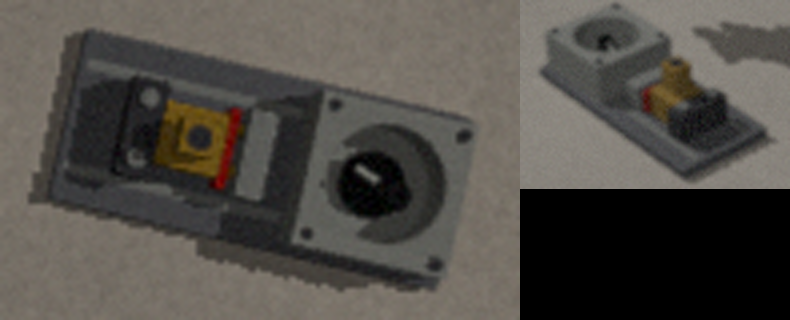

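The valve stands upright and square, clamped between the red pad at (228,148) and the stop at (140,125). The knob line has turned and the robot is clear.

```bash
python3 -c "
from workcell import ctrl
print(ctrl.job_done())"
```

```text
the job is handed in; nothing more can be done
None
```

The valve body is standing upright and square against the back stop, clamped at about 12 N. That figure is estimated from the knob torque (the stop position found by feel suggests nearer 14 N). The robot is clear, the job took 21.6 s, and it is handed in.

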